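# Switch the microscope's light base to darkfield

## Task

Get the digital microscope ready for darkfield: press the green lamp button on the front corner of its light base fully in with your fingertips and let it go, then push the yellow light-mode lever on the side of the base, also with the fingertips, towards the column, past the click of the middle position and all the way to its rear stop, and leave it there. Do not take the lever between the fingers or ram the button or the lever hard against its stop. Pick nothing up, and leave the dish on the stage and the vials and tape roll on the bench where they are.

Things in the scene. Friction and masses are not known exactly. Their poses are not given: they have to be found in the camera images.
- scope: Digital microscope, fixed. Its light base is a cream box 340 (x) x 250 (y) x 62 mm high; origin at the centre of its underside, x to the rear, y to the left, z up. A round black stage, radius 78 mm, top 63.5 mm up, is at x = y = 0. Not used: a black dimmer knob (radius 17 mm, 75 mm high) at x = -138, y = 75 mm.
- zoom_tip (a point): Lower end of the zoom tube with the camera, which hangs upright over the stage centre (x = y = 0 of the scope) from 165 to 405 mm up, radius 37 mm at most. Its arm runs back to a steel column (radius 16 mm, 430 mm high) at x = +135 mm; black focus knobs reach to y = +-50 mm at x = +132 mm, 270 mm up.
- lamp_button_top (a point): Centre of the upper face of the green lamp button: a cap of 22 mm diameter that stands 7 mm out of the base's top, at x = -138, y = -85, z = +69 mm of the scope when not pressed. It moves straight down 5 mm; springs return it.
- lamp_button (a joint): Travel of the lamp button in m: 0 = out, 0.005 = fully in (hard stop). It starts to move at about 1.5 N, takes about 5 N at the bottom and springs back.
- lever_tab (a point): Centre of the yellow tab of the light-mode lever, which sticks out level from the base's right-hand (-y) side: 12 mm (x) x 30 mm (y) x 20 mm (z), its inner end 10 mm and outer end 40 mm from that side, its centre 38 mm above the bench. In the scope's frame at y = -150 mm and x = -60 mm (lever at the front stop) to x = -20 mm (rear stop). Axes as the scope's.
- lever (a joint): Lever position in m along the scope's +x (towards the column): 0 = front stop, brightfield; 0.020 = middle click, oblique; 0.040 = hard rear stop, darkfield. Starts within 3 mm of 0. About 1 N of friction; each of two clicks (from about 4 to 10 and 24 to 30 mm) takes 6 to 7 N to push through, then it slips on a little by itself. Between clicks it stays where left.
- dish: Clear petri dish with a green culture, 60 mm in diameter, 14 mm high, loose on the stage below the zoom tube; origin at the centre of its underside. To be left alone.
- vial_a: Green sample vial with a white cap, 27 mm in diameter, 60 mm high, standing loose on the bench on the lever's side of the base; origin at the centre of its underside. To be left alone.
- vial_b: A second vial like vial_a, on the same side. To be left alone.
- tape: Orange tape roll lying flat on the bench to the right of the microscope, 72 mm outside diameter, 52 mm hole, 19 mm high; origin at the centre of its underside. To be left alone.

How it is judged:
On the way, in this order (a step that is already met when the one before it is completed fails the run):
1. the lamp button is pressed in (value of joint lamp_button above 0.0038 m), for 0.05 s.
2. the lever is pushed past the middle click to the rear stop (value of joint lever above 0.036 m), for 0.1 s.
At the end, for the whole second after the job is handed in: The lever rests at its rear stop (within 4 mm of it), the lamp button is out again (within 1.5 mm), and the dish (12 mm), vials (15 mm, upright) and tape roll (20 mm) are where they stood (value of joint lever above 0.036 m and velocity of joint lever below 0.005 m/s and value of joint lamp_button below 0.0015 m and distance of dish from where it was at the start of the episode below 0.012 m and distance of each of vial_a, vial_b from where it was at the start of the episode below 0.015 m and distance of tape from where it was at the start of the episode below 0.02 m and angle between each of vial_a, vial_b's own z axis and vertical below 0.15 rad); the robot touches nothing.
It fails at once if the lever is taken between the fingers instead of pushed (x of the grasp point in the frame of lever_tab between -0.008 and 0.008 m and y of the grasp point in the frame of lever_tab between -0.018 and 0.018 m and z of the grasp point in the frame of lever_tab between -0.022 and 0.022 m).
It fails at once if the lever or the lamp button is rammed (over 40 N) (contact force between the fingers and lever above 40 N or contact force between the fingers and lamp_button above 40 N).
It fails at once if the lever or the button is worked with the arm or the gripper's body instead of the fingers (contact force between the arm and lever above 1 N or contact force between the arm and lamp_button above 1 N).
It fails at once if the dish (over 12 mm) or the tape roll (over 20 mm) is moved or lifted (distance of dish from where it was at the start of the episode above 0.012 m or distance of tape from where it was at the start of the episode above 0.02 m).
It fails at once if a vial is moved, lifted or tipped (distance of any of vial_a, vial_b from where it was at the start of the episode above 0.015 m or angle between any of vial_a, vial_b's own z axis and vertical above 0.3 rad).
It also fails if it takes over 42 s, if anything falls off the work surface, if the arm or the gripper's body presses on something with over 40 N, if the wrist force passes 120 N, or if a joint passes its speed limit or range.

## Robot

A 7-joint arm with a two-finger parallel gripper is mounted at the origin on the work surface. World frame = base frame: x ahead of the robot, y to its left, z up, the work surface at z = 0. Lengths are in m, angles in rad, forces in N, time in s.
With the tool pointing down it reaches from about 0.425 to 0.925 m from the base axis. Payload 6.8 kg.
Tool frame: the origin (TCP) lies between the finger pads; the fingertips stand r.tip_extent ahead of it and the grasp point (between the pads) lies 5 mm behind it (r.tip_extent is the distance from the TCP to the fingertips, in m); y points along the fingers, x is the direction in which the jaws open and shut, and the axes are right-handed (so a half turn about y gives the same grasp; the last joint's range is limited). The gripper opens to 85 mm and grips with 20 to 120 N. Pads are 22 mm wide; open, the fingers measure 114 mm over their backs; the gripper's body (76 mm by 85 mm) begins 54 mm behind the grasp point. The pads swing forward as they close: fully open they stand 13 mm farther back than shut.
Start: joints at [-1.243, 0.477, 0.022, 1.555, -0.011, 1.109, -0.083], TCP at [0.285, 0.612, 0.245] pointing down, gripper open.
Joint ranges: [-2.96, 2.96], [-0.34, 2.1], [-1.41, 1.46], [0.24, 2.44], [-1.37, 4.51], [0.17, 1.92], [-2.96, 2.96]. Speed limits (rad/s): [2.39, 2.39, 3.14, 3.14, 3.14, 3.14, 3.14].

## Interface

Orientations are given as a rotation vector (axis times angle).
In Python, from bench import r gives the robot as it stands.
- The arm moves only by the tool send_rows, never from a script. Its argument "plan" is a list of rows, each a list of 5 numbers: the shift along the tool's x, y, z in cm, then the turn about the tool's y in degrees, then the opening, from 0 (shut) to 1 (fully open). In form: [[dx, dy, dz, spin, grip], ...]. A call has 1 to 12 rows; each row shifts and turns the commanded pose from where the row before left it, along the tool's axes as they then stand; what a row does not reach is not made up. A row lasts 1/8 s, in which the tool goes at most 62.5 mm and 10.7 degrees, less where a joint would pass 70% of its speed; a pose out of reach is approached as far as the arm can. A call is refused whole if a number of a shift passes 6.25 or a number of a turn 10.7, either way. A call with a gripper value outside its range is refused whole. The fingers move at their own pace and stop on an object; "force" is the grip in N (left out, the last holds). Time passes only in rows, so rows that do not move let the fingers close. It gives the time, the measured TCP pose, the force and the opening at its end, in the units of the state.
- r.get_obs(): the state, without advancing time (a new reading comes with each control period).
- r.grab_frame(name): name is "side" or "top"; returns a dict with "image" (384x512x3 uint8, red, green, blue), "camera_matrix" (3x3 intrinsics, pixels), "cam_to_world" (4x4, takes a point from camera to world coordinates). Camera axes: x right, y down, z forward; pixel columns grow to the right and rows downward; lengths in m; the calibration is good to about 2 mm. A picture is of the moment at which its call begins. There is no depth.
- r.hand_in(): hands the job in, once; it reports no verdict.
Trained networks look in the newest picture that a camera, given by its name, has taken for a name from the list of things; names that differ only in an ending like _2 or _b are one class to them, and where a whole thing is asked for, a point or a joint stands for the part that bears it (a point fixed in the world has none). Each returns a list of dicts, best first, with "p" (0 to 1); they miss things now and then, are a little off and sometimes report something else, mostly with a low value. They report only what shows in the picture. A call takes as long as a camera call.
- r.recognise(camera, target): "rect" ([left, top, right, bottom] in pixels, round what is visible of it).
The state is a dict: "clock": time; "joints": joint angles; "qvel": joint speeds; "tau": joint torques, N m; "tcp_pos": TCP position; "orientation": TCP orientation; "contact_force": force on the tool from outside, world axes, zero at the start; "moment": the same for the moment, N m; "grip_width": finger opening in m.
Only numpy, scipy, OpenCV 4.12 (cv2) and the standard library are available. Lean on these libraries where they do the work, as an engineer would, in place of code of your own. Each camera call takes 0.05 s, during which the arm holds its last target.

## Working session

There is one attempt and no reset: what is moved stays moved. The work goes in short steps, Python scripts to look and compute and a tool call to move; the robot and the scene stay as the last step left them, time stands still between calls to the robot, and variables do not carry over. Pictures are saved under pics/ and viewed, and the job is handed in when it is done.

Besides the shell and the picture viewer there is one more tool, called after "Emit:" as name([rows], argument=value, ...), one row to a line, values as JSON. send_rows: Moves the arm, as the interface text tells. Its arguments: {"type":"object","properties":{"plan":{"type":"array","items":{"type":"array","items":{"type":"number"}}},"force":{"type":"number"}},"required":["plan"]}

```bash
ls; mkdir -p pics; python3 - <<'E'
from bench import r
import cv2,json
print(r.tip_extent, r.get_obs())
for c in("side","top"):
    f=r.grab_frame(c); cv2.imwrite(f"pics/{c}0.png",f["image"][:,:,::-1])
    print(c,f["camera_matrix"].tolist(),f["cam_to_world"].round(4).tolist())
    for t in["scope","zoom_tip","lamp_button_top","lever_tab","dish","vial_a","tape"]:
        print(t,[(d["p"],d["rect"]) for d in r.recognise(c,t)][:4])
E
```

```text
pics
0.014 {'clock': 0.0, 'joints': array([-1.24309825,  0.4778037 ,  0.02236266,  1.55645149, -0.01149603,
        1.10929086, -0.08312164]), 'qvel': array([ 0.000575  ,  0.00104657, -0.00056314,  0.00052892,  0.00025916,
        0.00037561,  0.00100551]), 'tau': array([ 1.38913429e-04, -5.96446502e+01,  1.60784382e+00, -2.81194371e+01,
        1.24342006e-02,  9.24818247e-03, -5.29479180e-06]), 'tcp_pos': array([0.28472788, 0.61138696, 0.24432371]), 'orientation': array([-1.38554433, -0.88142059,  0.88380654]), 'contact_force': array([-0.04717826,  0.39418527,  0.66870922]), 'moment': array([ 0.02234434,  0.0067501 , -0.01535626]), 'grip_width': 0.08537766869191911}
side [[359.53801044964075, 0.0, 253.46099078657195], [0.0, 359.53801044964075, 195.79463575011886], [0.0, 0.0, 1.0]] [[0.8985, -0.2829, 0.3355, 0.3553], [-0.4387, -0.5989, 0.6699, -0.6409], [0.0114, -0.7492, -0.6623, 0.6288], [0.0, 0.0, 0.0, 1.0]]
scope [(0.73, [148.9, 13.5, 302.1, 246.2]), (0.53, [208.7, 225.0, 217.0, 241.8])]
zoom_tip [(0.79, [144.0, 15.9, 301.3, 246.2])]
lamp_button_top [(0.55, [207.0, 168.0, 233.6, 
[... 210 characters left out ...]
.3, 259.9])]
tape [(0.87, [272.3, 274.0, 303.9, 308.1])]
top [[391.1144430841441, 0.0, 259.207357061301], [0.0, 391.1144430841441, 194.62806910632773], [0.0, 0.0, 1.0]] [[-0.0259, -0.9898, 0.1402, 0.523], [-0.9996, 0.0245, -0.0118, -0.1244], [0.0083, -0.1405, -0.9901, 0.8239], [0.0, 0.0, 0.0, 1.0]]
scope [(0.8, [94.4, 45.9, 261.8, 310.5])]
zoom_tip [(0.74, [98.3, 45.3, 260.4, 310.8]), (0.34, [210.9, 286.5, 219.6, 297.6])]
lamp_button_top [(0.66, [206.7, 290.3, 218.3, 300.2])]
lever_tab [(0.6, [243.4, 248.4, 257.7, 256.8])]
dish [(0.57, [162.6, 201.2, 193.5, 233.0])]
vial_a [(0.64, [294.4, 277.8, 309.8, 291.6]), (0.56, [288.9, 185.1, 303.7, 199.5])]
tape [(0.68, [324.1, 189.1, 356.8, 225.6])]
```

```bash
python3 - <<'E'
import cv2
for c,roi in(("side",(100,0,250,320)),("top",(70,30,300,300))):
    i=cv2.imread(f"pics/{c}0.png");x,y,w,h=roi
    s=2
    if c=="side": s=1.85
    cv2.imwrite(f"pics/{c}0z.png",cv2.resize(i[y:y+h,x:x+w],None,fx=s,fy=s,interpolation=cv2.INTER_CUBIC))
E
```

```text
(no output)
```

View pics/side0z.png

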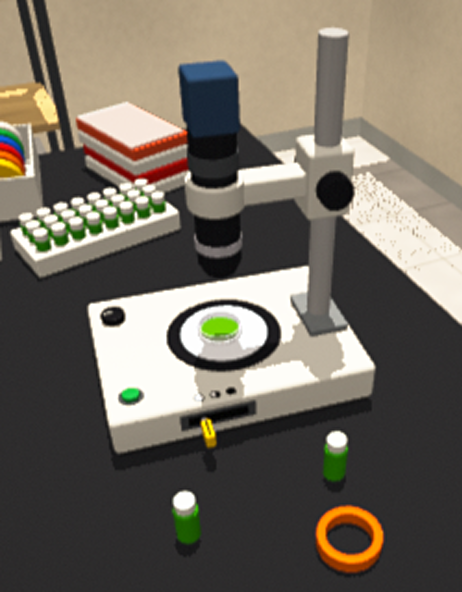

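View pics/top0z.png

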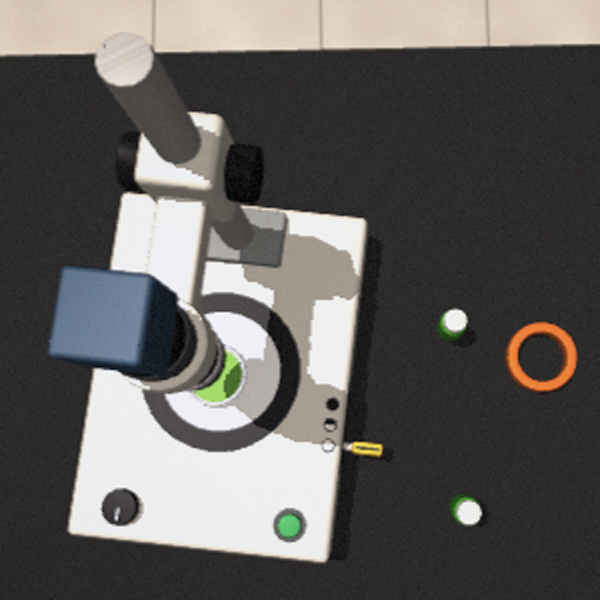

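View pics/top0.png

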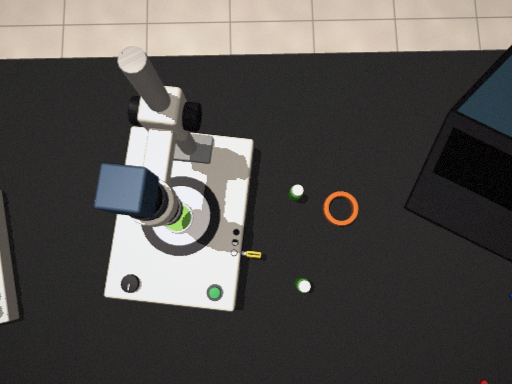

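View pics/side0.png

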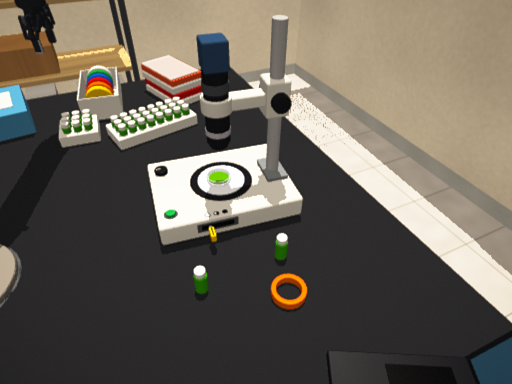

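```bash
cat > h.py <<'E'
import numpy as np, cv2
from scipy.optimize import least_squares
from scipy.spatial.transform import Rotation as R
def proj(f,P):
    T=np.linalg.inv(f["cam_to_world"]); P=np.atleast_2d(P)
    q=P@T[:3,:3].T+T[:3,3]; u=q@f["camera_matrix"].T
    return u[:,:2]/u[:,2:]
def sc2w(p,P):
    x,y,a=p[:3]; c,s=np.cos(a),np.sin(a); P=np.atleast_2d(P)
    return np.c_[x+c*P[:,0]-s*P[:,1], y+s*P[:,0]+c*P[:,1], P[:,2]]
E
python3 - <<'E'
from h import *
from bench import r
F={c:r.grab_frame(c) for c in("side","top")}
def cen(c,hlo,hhi,box,smin=120,vmin=60):
    h=cv2.cvtColor(F[c]["image"],cv2.COLOR_RGB2HSV);m=cv2.inRange(h,(hlo,smin,vmin),(hhi,255,255))
    x0,y0,x1,y1=box;mm=np.zeros_like(m);mm[y0:y1,x0:x1]=m[y0:y1,x0:x1]
    v=np.argwhere(mm)
    return v.mean(0)[::-1]+0.0,len(v)
bt,n1=cen("top",50,85,(200,280,228,305)); bs,n2=cen("side",50,85,(155,200,185,225))
lt,n3=cen("top",20,35,(236,244,270,262)); ls,n4=cen("side",20,35,(200,222,225,248))
tt,_=cen("top",5,18,(315,180,365,235)); ts,_=cen("side",5,18,(265,265,315,312))
print(bt,n1,bs,n2,lt,n3,ls,n4,tt,ts)
obs=[("top",(-.138,-.085,.068),bt),("side",(-.138,-.085,.067),bs),("top",(-.17,.125,.062),(104.5,296.5)),("top",(-.17,-.125,.062),(234,310.5)),("top",(.17,-.125,.062),(253.5,139)),
("top",(-.138,.075,.075),(130.3,283.5)),("side",(-.138,.075,.073),(160.5,170.3)),("side",(.17,-.125,.062),(298,192))]
def res(p):
    o=[proj(F[c],sc2w(p,P))[0]-u for c,P,u in obs]
    L=[[p[3]-.06,-.15,.045]];
    o+=[proj(F["top"],sc2w(p,[[p[3]-.06,-.15,.044]]))[0]-lt,proj(F["side"],sc2w(p,[[p[3]-.06,-.153,.04]]))[0]-ls]
    return np.concatenate(o)
s=least_squares(res,[.45,0,0,0],loss="soft_l1");p=s.x
print(p,np.degrees(p[2]));print(res(p).reshape(-1,2).round(1))
for n,P in dict(button=(-.138,-.085,.069),lever=(p[3]-.06,-.15,.038),leverend=(-.02,-.15,.038)).items():print(n,sc2w(p,P).round(4))
def tri(a,b,z):
    g=least_squares(lambda q:np.r_[proj(F["top"],[*q,z])[0]-a,proj(F["side"],[*q,z])[0]-b],[.4,-.2]);return g.x.round(4),g.fun.round(1)
print("tape",tri(tt,ts,.012))
print("vial front",tri((69+235,286.0),(200,270),.058)); print("vial rear",tri((297.5,190.5),(282,238),.058))
o=r.get_obs();print(R.from_rotvec(o["orientation"]).as_matrix().round(3),o["tcp_pos"])
np.save("p.npy",p)
E
```

```text
[214.47959184 292.34693878] 98 [170.14035088 213.21052632] 57 [253.38709677 254.05376344] 93 [212.27884615 233.50961538] 104 [340.54530478 208.13179572] [288.32808023 290.83237822]
[ 5.94516285e-01  2.13216627e-02 -1.29452475e-01 -9.61692594e-05] -7.4170804490782185
[[ 0.4 -0.3]
 [ 0.1 -0.3]
 [-1.7  0.8]
 [ 0.3  0.8]
 [-0.2 -1.5]
 [-0.9 -0. ]
 [-0.4 -1. ]
 [ 5.6  5.7]
 [ 0.3 -0.1]
 [ 0.   1.1]]
button [[ 0.4467 -0.0452  0.069 ]]
lever [[ 0.5156 -0.1197  0.038 ]]
leverend [[ 0.5553 -0.1248  0.038 ]]
tape (array([ 0.6052, -0.3037]), array([ 0.2,  0. , -0.1, -0.2]))
vial front (array([ 0.4539, -0.2147]), array([-0. , -0.7, -0.7,  0.3]))
vial rear (array([ 0.6388, -0.2102]), array([ 0.3, -0.5, -0.6, -0. ]))
[[ 0.422 -0.    -0.907]
 [ 0.907  0.     0.422]
 [ 0.    -1.     0.   ]] [0.2849334  0.61192912 0.24531944]
```

Emit:
send_rows([
  [0,0,0,-8.8,0],
  [0,0,0,-8.8,0],
  [-3.88,0,-2.17,0,0],
  [-3.88,0,-2.17,0,0],
  [-3.88,0,-2.17,0,0],
  [-3.88,0,-2.17,0,0],
  [-3.88,0,-2.17,0,0],
  [-3.88,0,-2.17,0,0],
  [-3.88,0,-2.17,0,0],
  [-3.88,0,-2.17,0,0],
  [-3.88,0,-2.17,0,0],
  [-3.88,0,-2.17,0,0],
])

```text
clock: 2.4
tcp_pos: [0.4509, 0.1979, 0.2456]
orientation: [-1.267, -1.115, 1.113]
contact_force: [-0.0, -0.6, -0.5]
grip_width: 0.0001
```

```bash
cat >> h.py <<'E'
def st(target=None):
    from bench import r
    o=r.get_obs();M=R.from_rotvec(o["orientation"]).as_matrix()
    print("t",round(float(o["clock"]),2),"tcp",o["tcp_pos"].round(4),"F",o["contact_force"].round(2),"w",round(float(o["grip_width"]),4))
    print("z ang",np.degrees(np.arctan2(M[1,2],M[0,2])).round(2), "ydown",M[:,1].round(3), "j",o["joints"].round(2))
    if target is not None: print("tool cm",(M.T@(np.array(target)-o["tcp_pos"])*100).round(2))
E
python3 -c "
from h import *
st([.4467,-.0452,.13])"
```

```text
t 2.4 tcp [0.4509 0.1979 0.2456] F [-0.02 -0.55 -0.46] w 0.0001
z ang 172.63 ydown [ 0.001  0.    -1.   ] j [-0.65  0.17  0.13  1.99 -0.03  0.98  0.93]
tool cm [-24.17  11.55  -2.7 ]
```

Emit:
send_rows([
  [-3.02,0,-0.34,0,0],
  [-3.02,0,-0.34,0,0],
  [-3.02,0,-0.34,0,0],
  [-3.02,0,-0.34,0,0],
  [-3.02,0,-0.34,0,0],
  [-3.02,0,-0.34,0,0],
  [-3.02,0,-0.34,0,0],
  [-3.02,0,-0.33,0,0],
  [0,4,0,0,0],
  [0,4,0,0,0],
  [0,4,0,0,0],
  [0,0,0,0,0],
])

```text
clock: 3.9
tcp_pos: [0.4443, -0.0439, 0.1235]
orientation: [-1.264, -1.109, 1.117]
contact_force: [-0.1, 0.6, 0.4]
grip_width: -0.0001
```

```bash
python3 - <<'E'
from h import *
from bench import r
st([.4467,-.0452,.083])
for c,b in(("side",(130,130,150,120)),("top",(150,200,160,140))):
    f=r.grab_frame(c);x,y,w,h=b;i=f["image"][y:y+h,x:x+w,::-1]
    cv2.imwrite(f"pics/{c}1.png",cv2.resize(i,None,fx=4,fy=4,interpolation=cv2.INTER_CUBIC))
    print(proj(f,[r.get_obs()["tcp_pos"],[.4467,-.0452,.069]])-[x,y])
E
```

```text
t 3.9 tcp [ 0.4443 -0.0439  0.1235] F [-0.14  0.61  0.4 ] w -0.0001
z ang 172.62 ydown [-0.006 -0.001 -1.   ] j [-0.3   0.29  0.3   2.21 -0.14  0.67  1.54]
tool cm [-0.09  4.05 -0.28]
[[35.70592351 63.05606226]
 [40.07742609 82.27870148]]
[[60.69019444 95.63025108]
 [64.87295983 92.14640467]]
```

View pics/side1.png

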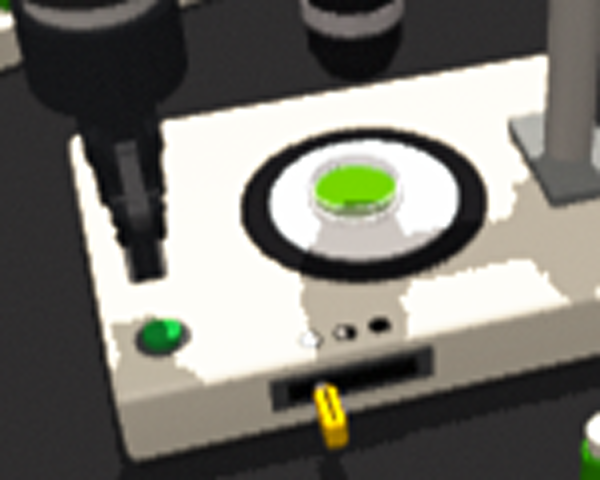

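View pics/top1.png

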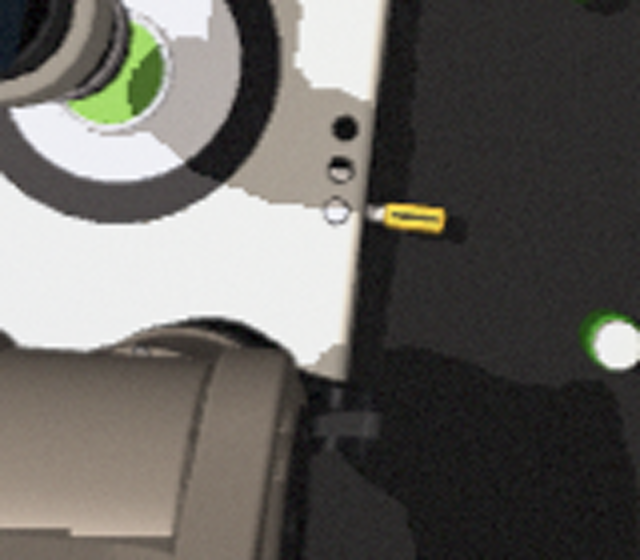

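Emit:
send_rows([
  [-0.09,0.6,-0.26,0,0],
  [0,1.0,0,0,0],
  [0,1.0,0,0,0],
  [0,0.7,0,0,0],
  [0,0.3,0,0,0],
  [0,0.2,0,0,0],
  [0,0.2,0,0,0],
  [0,0,0,0,0],
])

```text
clock: 5.0
tcp_pos: [0.4488, -0.045, 0.0853]
orientation: [-1.267, -1.114, 1.114]
contact_force: [0.5, 0.8, 0.1]
grip_width: 0.0001
```

```bash
python3 - <<'E'
from h import *
st([.4467,-.0452,.078])
E
```

```text
t 5.0 tcp [ 0.4488 -0.045   0.0853] F [0.5  0.82 0.1 ] w 0.0001
z ang 172.63 ydown [ 0.  0. -1.] j [-0.27  0.37  0.27  2.22 -0.18  0.57  1.58]
tool cm [-0.05  0.73  0.2 ]
```

Emit:
send_rows([
  [0,0.1,0.1,0,0],
  [0,0.1,0,0,0],
  [0,0.1,0,0,0],
  [0,0.1,0,0,0],
  [0,0,0,0,0],
])

```text
clock: 5.62
tcp_pos: [0.4477, -0.0448, 0.0813]
orientation: [-1.267, -1.114, 1.114]
contact_force: [-1.3, 0.0, 2.7]
grip_width: -0.0
```

Contact is at about the expected height (2.7 N upward).

Emit:
send_rows([
  [0,0.1,0,0,0],
  [0,0.1,0,0,0],
  [0,0.05,0,0,0],
  [0,0,0,0,0],
])

```text
clock: 6.12
tcp_pos: [0.4477, -0.0449, 0.0788]
orientation: [-1.267, -1.114, 1.114]
contact_force: [-2.0, 0.2, 4.0]
grip_width: -0.0002
```

Emit:
send_rows([
  [0,0.1,0,0,0],
  [0,0,0,0,0],
])

```text
clock: 6.38
tcp_pos: [0.4477, -0.0449, 0.078]
orientation: [-1.267, -1.114, 1.114]
contact_force: [-2.9, 0.1, 7.8]
grip_width: -0.0001
```

Emit:
send_rows([
  [0,0.05,0,0,0],
  [0,0,0,0,0],
])

```text
clock: 6.62
tcp_pos: [0.4477, -0.0449, 0.0779]
orientation: [-1.267, -1.114, 1.113]
contact_force: [-4.4, 0.6, 15.4]
grip_width: -0.0
```

Emit:
send_rows([
  [0,-0.5,0,0,0],
  [0,-1.5,0,0,0],
  [0,-2,0,0,0],
  [0,-2.5,0,0,0],
  [0,0,0,0,0],
])

```text
clock: 7.25
tcp_pos: [0.4492, -0.0449, 0.1442]
orientation: [-1.27, -1.117, 1.111]
contact_force: [-0.6, 0.7, 0.5]
grip_width: -0.0003
```

```bash
python3 - <<'E'
from h import *
p=np.load("p.npy")
w=sc2w(p,[-.097,-.156,.14])[0]; print(w); st(w)
from bench import r
f=r.grab_frame("side");x,y,w,h=130,130,150,120;cv2.imwrite("pics/side2.png",cv2.resize(f["image"][y:y+h,x:x+w,::-1],None,fx=4,fy=4))
E
```

```text
[ 0.47818968 -0.12085119  0.14      ]
t 7.25 tcp [ 0.4492 -0.0449  0.1442] F [-0.57  0.68  0.51] w -0.0003
z ang 172.63 ydown [ 0.004  0.    -1.   ] j [-0.31  0.25  0.32  2.19 -0.12  0.71  1.53]
tool cm [-7.16  0.43 -3.85]
```

View pics/side2.png

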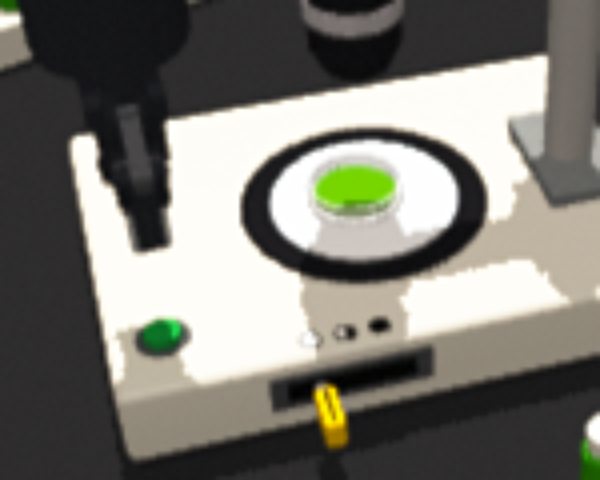

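Emit:
send_rows([
  [-2.4,0,-1.28,0,0],
  [-2.4,0,-1.28,0,0],
  [-2.36,0,-1.28,0,0],
  [0,0,0,0,0],
  [0,2.5,0,0,0],
  [0,2.5,0,0,0],
  [0,2.2,0,0,0],
  [0,1.5,0,0,0],
  [0,1,0,0,0],
  [0,0.7,0,0,0],
  [0,0,0,0,0],
])

```text
clock: 8.68
tcp_pos: [0.4765, -0.1208, 0.0381]
orientation: [-1.267, -1.114, 1.114]
contact_force: [-0.4, -0.3, -0.0]
grip_width: -0.0001
```

```bash
python3 - <<'E'
from h import *
p=np.load("p.npy")
st(sc2w(p,[-.077,-.156,.04])[0])
from bench import r
f=r.grab_frame("side");x,y,w,h=130,150,150,120;cv2.imwrite("pics/side3.png",cv2.resize(f["image"][y:y+h,x:x+w,::-1],None,fx=4,fy=4))
E
```

```text
t 8.68 tcp [ 0.4765 -0.1208  0.0381] F [-0.42 -0.33 -0.03] w -0.0001
z ang 172.63 ydown [-0.  0. -1.] j [-0.09  0.51  0.26  2.15 -0.26  0.51  1.81]
tool cm [ 0.01 -0.19 -2.17]
```

View pics/side3.png

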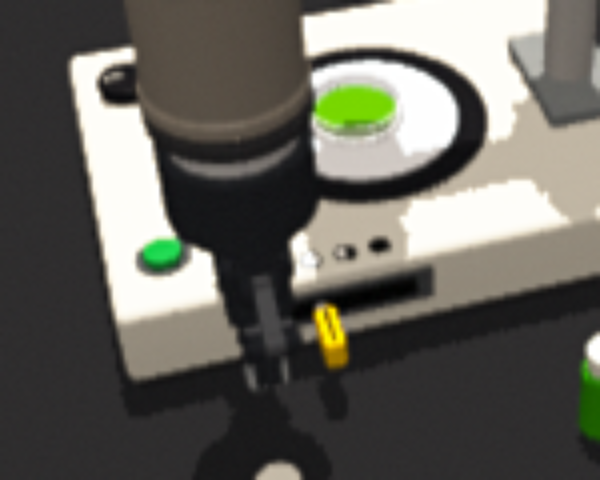

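Emit:
send_rows([
  [0,0,-0.6,0,0],
  [0,0,-0.6,0,0],
  [0,0,-0.4,0,0],
  [0,0,-0.2,0,0],
  [0,0,-0.2,0,0],
  [0,0,-0.2,0,0],
  [0,0,-0.2,0,0],
  [0,0,0,0,0],
])

```text
clock: 9.72
tcp_pos: [0.5003, -0.1239, 0.0382]
orientation: [-1.267, -1.114, 1.114]
contact_force: [-0.4, 0.2, -0.3]
grip_width: 0.0
```

Emit:
send_rows([
  [0,0,-0.2,0,0],
  [0,0,-0.2,0,0],
  [0,0,-0.2,0,0],
  [0,0,-0.2,0,0],
  [0,0,0,0,0],
])

```text
clock: 10.35
tcp_pos: [0.5096, -0.125, 0.0385]
orientation: [-1.269, -1.115, 1.113]
contact_force: [-0.1, -0.4, 0.4]
grip_width: -0.0
```

Emit:
send_rows([
  [0,0,-0.2,0,0],
  [0,0,-0.2,0,0],
  [0,0,-0.2,0,0],
  [0,0,0,0,0],
])

```text
clock: 10.85
tcp_pos: [0.5145, -0.1257, 0.0383]
orientation: [-1.267, -1.114, 1.114]
contact_force: [-0.5, 1.0, 0.7]
grip_width: 0.0
```

```bash
cat > lev.py <<'E'
import sys
from h import *
from bench import r
p=np.load("p.npy"); st(sc2w(p,[-.037,-.156,.04])[0])
for c,(x,y,w,h) in (("side",(130,150,150,120)),("top",(180,170,160,120))):
    f=r.grab_frame(c);cv2.imwrite(f"pics/{c}{sys.argv[1]}.png",cv2.resize(f["image"][y:y+h,x:x+w,::-1],None,fx=4,fy=4))
    print(c,proj(f,sc2w(p,[[-.06+q,-.15,.04] for q in(0,.02,.04)])).round(1).tolist(), r.recognise(c,"lever_tab")[:2])
E
python3 lev.py 4
```

```text
t 10.85 tcp [ 0.5145 -0.1257  0.0383] F [-0.5   1.    0.69] w 0.0
z ang 172.63 ydown [ 0. -0. -1.] j [-0.08  0.55  0.26  2.06 -0.26  0.56  1.8 ]
tool cm [ 0.01 -0.17 -2.34]
side [[212.0, 233.7], [220.8, 231.6], [229.5, 229.6]] []
top [[253.7, 253.9], [254.7, 243.8], [255.8, 233.7]] [{'rect': [295.5, 279.1, 311.5, 294.1], 'p': 0.17}]
```

View pics/side4.png

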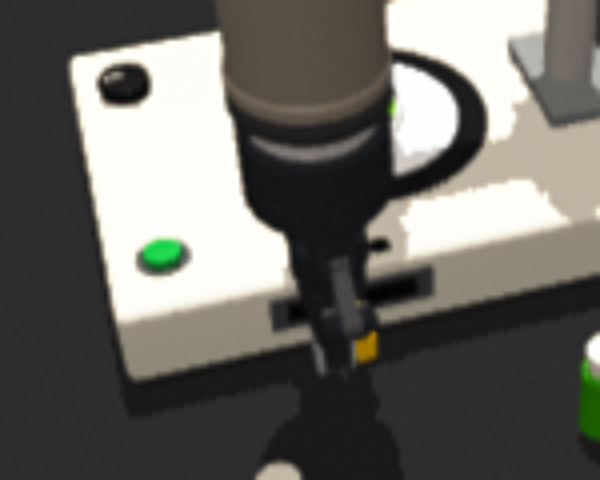

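View pics/top4.png

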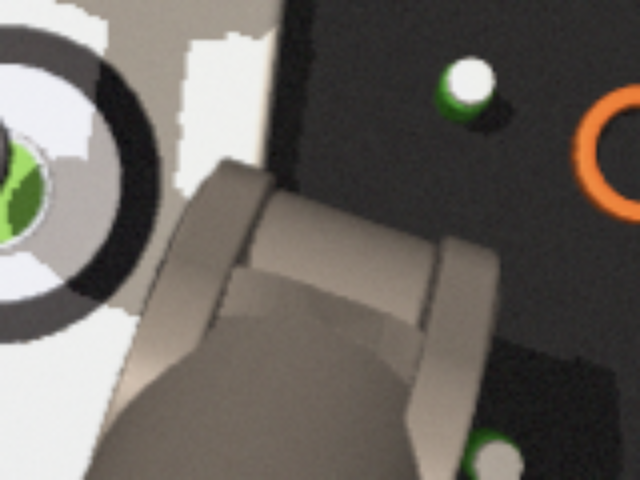

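Emit:
send_rows([
  [0,0,-0.2,0,0],
  [0,0,-0.2,0,0],
  [0,0,-0.2,0,0],
  [0,0,0,0,0],
])

```text
clock: 11.55
tcp_pos: [0.5205, -0.1265, 0.0383]
orientation: [-1.268, -1.114, 1.114]
contact_force: [-1.4, -0.2, 0.2]
grip_width: -0.0001
```

Emit:
send_rows([
  [0,0,-0.2,0,0],
  [0,0,-0.2,0,0],
  [0,0,0,0,0],
])

```text
clock: 11.92
tcp_pos: [0.523, -0.1268, 0.038]
orientation: [-1.265, -1.112, 1.115]
contact_force: [-4.9, 1.5, 3.2]
grip_width: -0.0002
```

Emit:
send_rows([
  [0,0,-0.2,0,0],
  [0,0,-0.2,0,0],
  [0,0,-0.2,0,0],
  [0,0,0,0,0],
])

```text
clock: 12.42
tcp_pos: [0.5313, -0.1277, 0.0385]
orientation: [-1.268, -1.115, 1.113]
contact_force: [0.1, 0.3, -0.4]
grip_width: 0.0003
```

Emit:
send_rows([
  [0,0,-0.2,0,0],
  [0,0,-0.1,0,0],
  [0,0,-0.1,0,0],
  [0,0,0,0,0],
])

```text
clock: 12.92
tcp_pos: [0.5342, -0.1283, 0.0383]
orientation: [-1.267, -1.114, 1.114]
contact_force: [-1.9, 0.2, -0.1]
grip_width: -0.0
```

Emit:
send_rows([
  [0,0,-0.1,0,0],
  [0,0,0,0,0],
])

```text
clock: 13.18
tcp_pos: [0.5352, -0.1284, 0.0383]
orientation: [-1.267, -1.114, 1.114]
contact_force: [-1.3, -0.4, -0.1]
grip_width: 0.0004
```

Emit:
send_rows([
  [0,0,-0.1,0,0],
  [0,0,-0.1,0,0],
  [0,0,0,0,0],
])

```text
clock: 13.55
tcp_pos: [0.5364, -0.1286, 0.0382]
orientation: [-1.266, -1.113, 1.114]
contact_force: [-3.6, -0.3, 2.2]
grip_width: 0.0002
```

```bash
python3 lev.py 5
```

```text
t 13.55 tcp [ 0.5364 -0.1286  0.0382] F [-3.59 -0.31  2.23] w 0.0002
z ang 172.62 ydown [-0.001  0.    -1.   ] j [-0.08  0.58  0.26  2.01 -0.26  0.59  1.8 ]
tool cm [ 0.01 -0.18 -0.13]
side [[212.0, 233.7], [220.8, 231.6], [229.5, 229.6]] []
top [[253.7, 253.9], [254.7, 243.8], [255.8, 233.7]] []
```

View pics/side5.png

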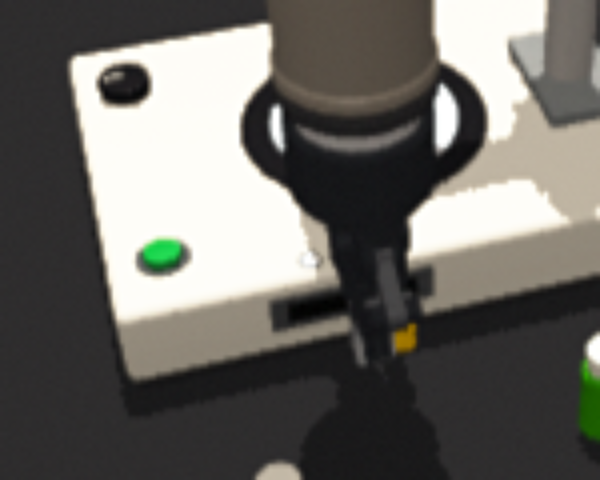

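Emit:
send_rows([
  [0,0,-0.1,0,0],
  [0,0,0,0,0],
])

```text
clock: 14.0
tcp_pos: [0.5365, -0.1286, 0.038]
orientation: [-1.265, -1.112, 1.115]
contact_force: [-7.9, 1.8, 5.6]
grip_width: 0.0
```

Emit:
send_rows([
  [0,0,-0.1,0,0],
  [0,0,0,0,0],
])

```text
clock: 14.25
tcp_pos: [0.5366, -0.1286, 0.0378]
orientation: [-1.263, -1.111, 1.115]
contact_force: [-9.4, 1.3, 7.1]
grip_width: -0.0001
```

Emit:
send_rows([
  [0,0,0.5,0,0],
  [0,0,0.8,0,0],
  [0,0,1.2,0,0],
  [0,0,0.5,0,0],
  [0,-2,0,0,0],
  [0,-4,0,0,0],
  [0,-4,0,0,0],
  [0,-4,0,0,0],
  [0,0,4,0,0],
  [0,0,4,0,0],
  [0,0,0,0,0],
])

```text
clock: 15.62
tcp_pos: [0.4269, -0.1145, 0.1781]
orientation: [-1.265, -1.113, 1.113]
contact_force: [0.6, 0.1, -0.4]
grip_width: 0.0002
```

```bash
python3 lev.py 6; python3 - <<'E'
from bench import r
import cv2
for c in("side","top"):
    f=r.grab_frame(c);cv2.imwrite(f"pics/{c}7.png",f["image"][:,:,::-1])
    for t in("vial_a","tape","dish","lamp_button_top"):print(c,t,r.recognise(c,t)[:2])
E
```

```text
t 15.62 tcp [ 0.4269 -0.1145  0.1781] F [ 0.57  0.11 -0.41] w 0.0002
z ang 172.59 ydown [-0.002  0.001 -1.   ] j [-0.21  0.18  0.37  2.18 -0.09  0.8   1.66]
tool cm [  0.02  13.79 -11.19]
side [[212.0, 233.7], [220.8, 231.6], [229.5, 229.6]] []
top [[253.7, 253.9], [254.7, 243.8], [255.8, 233.7]] [{'rect': [244.1, 231.3, 260.7, 237.9], 'p': 0.49}]
side vial_a [{'rect': [195.4, 265.8, 210.4, 293.0], 'p': 0.9}, {'rect': [277.3, 235.1, 289.1, 261.8], 'p': 0.56}]
side tape [{'rect': [270.6, 271.9, 305.4, 308.1], 'p': 0.55}]
side dish [{'rect': [207.4, 168.4, 233.7, 185.7], 'p': 0.71}]
side lamp_button_top []
top vial_a [{'rect': [287.3, 184.8, 305.7, 198.5], 'p': 0.62}, {'rect': [293.5, 276.6, 311.3, 289.6], 'p': 0.5}]
top tape [{'rect': [322.9, 190.1, 358.2, 226.2], 'p': 0.8}]
top dish [{'rect': [162.7, 201.1, 193.3, 231.1], 'p': 0.93}]
top lamp_button_top [{'rect': [207.2, 290.3, 218.7, 300.9], 'p': 0.6}, {'rect': [248.8, 230.1, 263.9, 238.2], 'p': 0.22}]
```

View pics/side6.png

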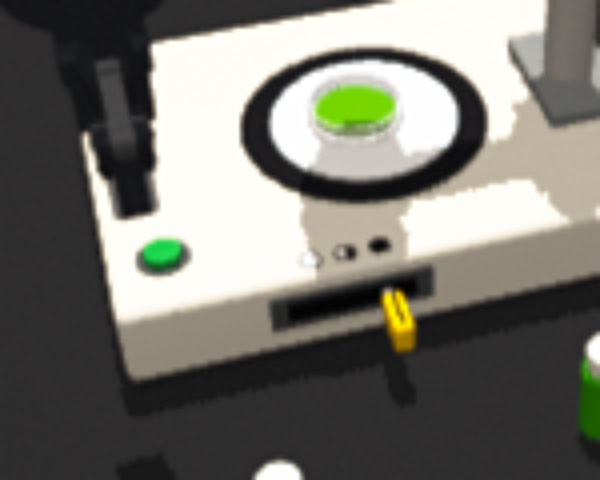

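View pics/top7.png

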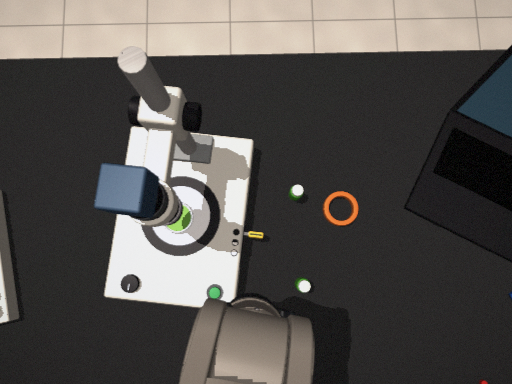

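```bash
python3 - <<'E'
from h import *
from bench import r
for c,(x0,y0,x1,y1),ref,full in(("top",(236,220,275,262),(253.39,254.05),(2.1,-20.2)),("side",(200,215,245,248),(212.28,233.5),(17.5,-4.1))):
    f=r.grab_frame(c);h=cv2.cvtColor(f["image"],cv2.COLOR_RGB2HSV);m=cv2.inRange(h,(20,120,60),(35,255,255))[y0:y1,x0:x1]
    v=np.argwhere(m).mean(0)[::-1]+[x0,y0];d=v-ref;full=np.array(full);print(c,v,40*d@full/(full@full),"mm")
o=r.get_obs();print(o["contact_force"],abs(o["qvel"]).max())
print(r.hand_in())
E
```

```text
top [255.70833333 234.41666667] 38.9343516385825 mm
side [229.25 229.81] 38.64347180090385 mm
[ 0.84236992 -0.40693362  0.15990482] 0.00276039846605793
the job is handed in; nothing more can be done
None
```

The microscope is set for darkfield and the job is handed in after about 16 s of the 42 s allowed; no verdict was reported.

- **Lamp button:** I pressed it fully in with the shut fingertips. It bottomed out at about 15 N, and after release the pictures show it out again.
- **Lever:** I pushed it from the front with the outside of the shut fingertips, past both clicks. It came up against the rear stop, where the finger stopped moving at about 9 N along the push (12 N in all). After backing off, two pictures put it at 38.9 mm and 38.6 mm of its 40 mm travel, against the 36 mm needed. These figures assume it started at 0, as my fit of the scope pose showed.
- **Other things:** the dish, both vials and the tape roll show in the same places as at the start, to within 1–2 pixels or so. The arm is clear of everything, with force readings at noise level.
- **Failed checks:** at the end the network did not find the button in the side picture, nor the lever tab in one side picture. Both were plain to see in that picture, and the network found both in the top view.

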